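# Clamp a specimen vial with a ratchet lever

## Task

Stand the small red-capped vial upright in the bench clamp, against the fixed vee block. Then hold the black knob of the red lever and pump it from stop to stop so that the ratchet closes the sprung jaw, until the jaw has met the vial and squeezed it about one more click, firmly but without crushing it. Move the jaw with the lever only, do not force the lever hard against its stops, and leave the other containers alone.

Things in the scene. Friction and masses are not known exactly. Their poses are not given: they have to be found in the camera images.
- clamp: the clamp's blue base plate (130 x 285 x 8 mm), fixed. Origin under the vertical axle of the ratchet wheel; x, y along the plate, z up. The jaw closes towards +y along the line x = +20 mm; the lever's knob is on the -x side. Under the lever: the wheel (68 mm across, 16 teeth), below that an aluminium index plate with the holding pawl and two upright stop posts for the lever
- knob_grip (a point): centre of the upright black knob (22 mm diameter, 42 mm high, turns freely) at the end of the red handle, 78 mm above the bench, 90 mm from the axle; the steel washer below it is 23 mm lower. It runs on a level circle. The working stroke is anticlockwise from above (to the clamp's -y); the return moves nothing else. Slight friction, no return spring; starts in mid travel near -x
- handle (a joint): bend of the red handle relative to the lever under it, rad, positive anticlockwise from above: an overload spring of 18 N m/rad (2.2 N per mm at the knob). 0 when unloaded; beyond 0.11 rad either way (22 N at the knob) the lever is overloaded. A stroke needs 1 to 6 N at the knob, more as the vial is squeezed
- jaw: moving jaw: grey block with a shallow rubber vee opening to +y, 32 mm wide, top 56 mm above the bench. Origin at the bottom of the vee, 8 mm above the bench. A click drives it 7.85 mm (the first stroke may give less); under load it falls back 1.4 mm when the lever is eased. It is sprung, 1.2 N/mm: once on the vial it stands still and a click adds 9.4 N. Starts 8 to 17 mm short of the vial
- nest (a point): where the vial's middle (half its height, on its axis) lies when it is seated in the fixed rubber vee block at the +y end: 36.5 mm above the steel sole plate it stands on (sole top 14 mm above the bench). The block is 36 mm wide, its top 56 mm above the bench. The jaw meets a seated vial when its origin is 22.6 mm from this point along the clamp's y
- vial_mid (a point): middle of the small vial with red screw cap (46 mm across the cap, 42.4 mm across the white body, 73 mm tall, about 45 g), half-way up its axis; the cap is fixed. It stands on the bench; hold it round the white body
- vial_a: the same vial; origin at the centre of its foot, z up its axis
- jar_c: large specimen jar with red cap, 66 mm across, 84 mm tall, origin under its foot; to be left alone
- jar_h: another large jar like it, to be left alone
- cup_d: white and blue cup with snap lid, 72 mm across, 82 mm tall, origin under its foot; to be left alone
- axle (a point): top of the wheel's axle, 57 mm up, about which the lever turns. Free travel between its stops is 0.53 rad (48 mm at the knob), but the middle of the travel lies anywhere within 0.2 rad of the clamp's -x direction (setting of the index plate): feel for the stops. A full stroke, stop to stop, advances the wheel one tooth; ending over 0.04 rad short of a stop may not
There are look-alikes about, which are no part of the job. What is shaped like the vial_a but green is not meant.

How it is judged (in metres and radians):
On the way, in this order (a step that is already met when the one before it is completed fails the run):
1. the vial stands upright on the sole plate within 10 mm of its seat in the vee block, let go, not yet touched by the jaw (distance between vial_mid and nest below 0.01 m and angle between vial_a's own z axis and vertical below 0.1 rad and contact force between each of the fingers, jaw and vial_a below 0.1 N), for 0.2 s.
2. the jaw, pumped by the lever, presses on the vial (contact force between jaw and vial_a above 2 N and contact force between the fingers and vial_a below 0.1 N), for 0.1 s.
At the end, for the whole second after the job is handed in: The vial stands upright (within 0.08 rad) and at rest, its middle within 6 mm of its seat in the vee block, squeezed by the jaw with 5 to 21 N (contact force between jaw and vial_a between 5 and 21 N and distance between vial_mid and nest below 0.006 m and angle between vial_a's own z axis and vertical below 0.08 rad and linear speed of vial_a below 0.02 m/s); the robot touches nothing.
It fails at once if the lever is forced: its handle bends more than 0.11 rad (about 22 N at the knob) (value of joint handle above 0.11 rad or value of joint handle below -0.11 rad).
It fails at once if the vial is crushed: more than 25 N from the jaw (contact force between jaw and vial_a above 25 N).
It fails at once if the jaw is pushed or pulled by the robot instead of by the lever (more than 3 N) (contact force between any of the arm, the fingers and jaw above 3 N).
It fails at once if another container is moved more than 15 mm (distance of any of jar_c, jar_h, cup_d from where it was at the start of the episode above 0.015 m).
It also fails if it takes over 72 s, if anything falls off the work surface, if the arm or the gripper's body presses on something with over 40 N, if the wrist force passes 120 N, or if a joint passes its speed limit or range.

## Robot

A 6-joint arm with a two-finger parallel gripper is mounted at the origin on a cart in front of the work surface, level with it; the furniture and walls round the work are solid. World frame = base frame: x ahead of the robot, y to its left, z up, the work surface at z = 0. Lengths are in mm, angles in rad, forces in N, time in s.
With the tool pointing down it reaches from about 350 to 975 mm from the base axis. Payload 7.1 kg.
Tool frame: the origin (TCP) lies at the very end of the fingers, on their centre line; the grasp point (between the pads) lies 19 mm behind it; z points along the fingers, y is the line along which they close (so a half turn about z gives the same grasp; the last joint's range is limited). The gripper opens to 88 mm and grips with 3 to 60 N. Pads are 20 mm wide; open, the fingers measure 115 mm over their backs; the gripper's body (75 mm by 178 mm) begins 61 mm behind the grasp point.
Start: joints at [1.258, 0.423, 1.63, -0, 1.089, -0.019], TCP at [180.963, 598.212, 222.675] pointing down, gripper open.
Joint ranges: [-3, 3], [-0.9, 2.11], [0.09, 2.58], [-1.31, 4.45], [0.11, 2.69], [-2.54, 2.54]. Speed limits (rad/s): [2.39, 2.39, 3.01, 3.14, 3.14, 3.14].

## Interface

Orientations are given as a rotation vector (axis times angle).
In Python, from workcell import * gives the robot as it stands.
- The arm moves only by the tool step_arm, never from a script. Its argument "deltas" is a list of rows, each a list of 3 entries, a list of its own where there are three numbers: the shift along the tool's x, y, z in units of 300 mm (1.0 is 300 mm), then the turn, a rotation vector about the tool's x, y, z in units of 1.5 rad (1.0 is 1.5 rad), then the gripper command: -1 is shut, 1 is fully open, values between are in proportion. In form: [[[dx, dy, dz], [rx, ry, rz], gripper], ...]. A call has 1 to 20 rows; each row is the pose to reach, as a shift and turn from the pose commanded when the call began, along the tool's axes at that moment; what a row does not reach only later rows make up. A row lasts 1/12 s, in which the tool goes at most 41.7 mm and 7.16 degrees, less where a joint would pass 70% of its speed; a pose out of reach is approached as far as the arm can. A call with a number of a shift or a turn outside -1 to 1 is refused whole. A call with a gripper value outside its range is refused whole. The fingers move at their own pace and stop on an object; the grip force is fixed at half the most. Time passes only in rows, so rows that repeat a pose let the fingers close. It gives the time, the measured TCP pose, the force, the opening and the grip force at its end, in the units of the state.
- get_obs(): the state, without advancing time (a new reading comes with each control period).
- get_image(name): name is "side" or "top"; returns a dict with "pixels" (384x512x3 uint8, red, green, blue), "fx", "fy", "cx", "cy" (pixels), "dist_coeffs" ([k1, k2, p1, p2, k3] as OpenCV has them; the pictures are not rectified), "T" (4x4, takes a point from camera to world coordinates). Camera axes: x right, y down, z forward; pixel columns grow to the right and rows downward; lengths in mm; the calibration is good to about 2 mm. A picture is of the moment at which its call begins. There is no depth.
- close_job(): hands the job in; it is judged then, once.
The state is a dict: "t": time; "qpos": joint angles; "qvel": joint speeds; "joint_torque": joint torques, N m; "ee_pos": TCP position; "orientation": TCP orientation; "ft_force": force on the tool from outside, world axes, zero at the start; "moment": the same for the moment, N m; "width": finger opening in mm; "grasp_force": force on a finger pad.
Only numpy, scipy, OpenCV 4.12 (cv2) and the standard library are available. Lean on these libraries where they do the work, as an engineer would, in place of code of your own. Each camera call takes 0.05 s, during which the arm holds its last target. There are 200 camera calls.

## Working session

There is one attempt and no reset: what is moved stays moved. The work goes in short steps, Python scripts to look and compute and a tool call to move; the robot and the scene stay as the last step left them, time stands still between calls to the robot, and variables do not carry over. Pictures are saved under pics/ and viewed, at most 10 in all, crops included, and the job is handed in when it is done.

Besides the shell and the picture viewer there is one more tool, called after "Request:" as name(argument=value, ...), one argument or row to a line, values as JSON. step_arm: Moves the arm, as the interface text tells. Its arguments: {"type":"object","properties":{"deltas":{"type":"array","items":{"type":"array"}}},"required":["deltas"]}

```bash
mkdir -p pics; cat > h.py <<'E'
from workcell import *
import numpy as np, cv2
from scipy.spatial.transform import Rotation as R
def snap(n,tag):
    im=get_image(n); cv2.imwrite(f'pics/{tag}.png',cv2.cvtColor(im['pixels'],cv2.COLOR_RGB2BGR))
    np.savez(f'pics/{tag}.npz',**{k:np.array(v) for k,v in im.items()}); return im
def ray(tag,uv):
    d=np.load(f'pics/{tag}.npz'); K=np.array([[d['fx'],0,d['cx']],[0,d['fy'],d['cy']],[0,0,1]],float)
    p=cv2.undistortPoints(np.array([[uv]],float),K,d['dist_coeffs'].astype(float))[0,0]
    T=d['T']; return T[:3,3],T[:3,:3]@np.array([p[0],p[1],1])
def atz(tag,uv,z):
    o,v=ray(tag,uv); return (o+v*(z-o[2])/v[2]).round(1)
def tri(a,ua,b,ub):
    o1,v1=ray(a,ua);o2,v2=ray(b,ub)
    s=np.linalg.lstsq(np.c_[v1,-v2],o2-o1,rcond=None)[0]
    p,q=o1+v1*s[0],o2+v2*s[1]; return ((p+q)/2).round(1),np.linalg.norm(p-q).round(1)
def proj(tag,P):
    d=np.load(f'pics/{tag}.npz'); K=np.array([[d['fx'],0,d['cx']],[0,d['fy'],d['cy']],[0,0,1]],float)
    Ti=np.linalg.inv(d['T']); return cv2.projectPoints(np.atleast_2d(np.array(P,float)),cv2.Rodrigues(Ti[:3,:3])[0],Ti[:3,3],K,d['dist_coeffs'].astype(float))[0][:,0].round(1)
E
python3 - <<'E'
from h import *
a=snap('side','s0');b=snap('top','t0')
for i in(a,b): print(i['T'].round(2).tolist() if hasattr(i['T'],'round') else i['T'],i['fx'],i['dist_coeffs'])
o=get_obs();print({k:np.round(v,3).tolist() for k,v in o.items()})
A=cv2.imread('pics/s0.png');B=cv2.imread('pics/t0.png')
for n,i in(('s0b',A),('t0b',B)): cv2.imwrite(f'pics/{n}.png',cv2.resize(i,(800,600),interpolation=cv2.INTER_CUBIC))
E
```

```text
[[0.99, -0.07, 0.15, 374.53], [-0.17, -0.37, 0.91, -951.82], [-0.01, -0.93, -0.38, 484.67], [0.0, 0.0, 0.0, 1.0]] 354.14503195919775 [0.0356151 0.        0.        0.        0.       ]
[[-0.09, -0.98, 0.2, 326.58], [-1.0, 0.09, -0.02, 25.4], [0.0, -0.2, -0.98, 1264.03], [0.0, 0.0, 0.0, 1.0]] 473.3297815284493 [0.03572594 0.         0.         0.         0.        ]
{'t': 0.1, 'qpos': [1.258, 0.424, 1.631, 0.0, 1.089, -0.019], 'qvel': [0.001, -0.003, -0.002, -0.001, 0.001, -0.001], 'joint_torque': [0.001, -54.562, -27.432, 0.064, 0.019, -0.0], 'ee_pos': [180.816, 597.746, 221.99], 'orientation': [-0.46, -3.108, 0.002], 'ft_force': [0.038, -0.299, 0.403], 'moment': [0.008, 0.016, -0.052], 'grasp_force': 0.0, 'width': 87.914}
```

View pics/s0b.png

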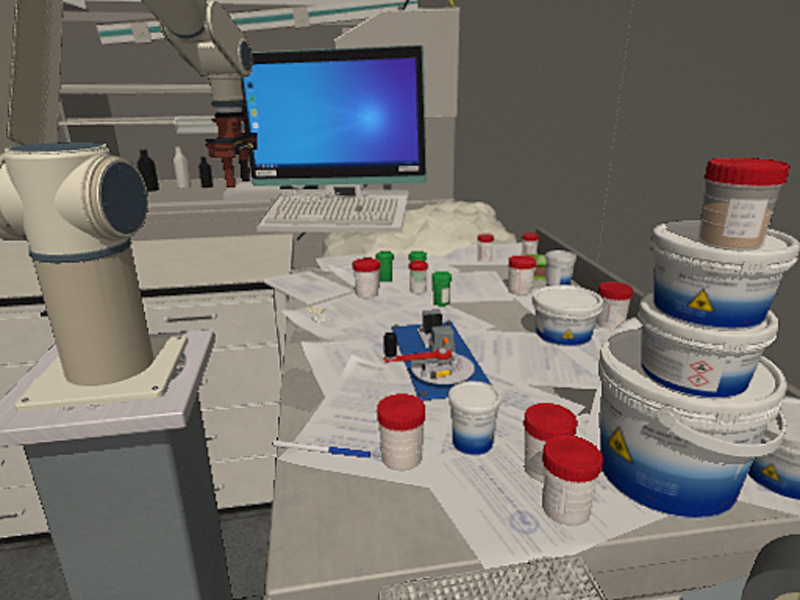

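View pics/t0b.png

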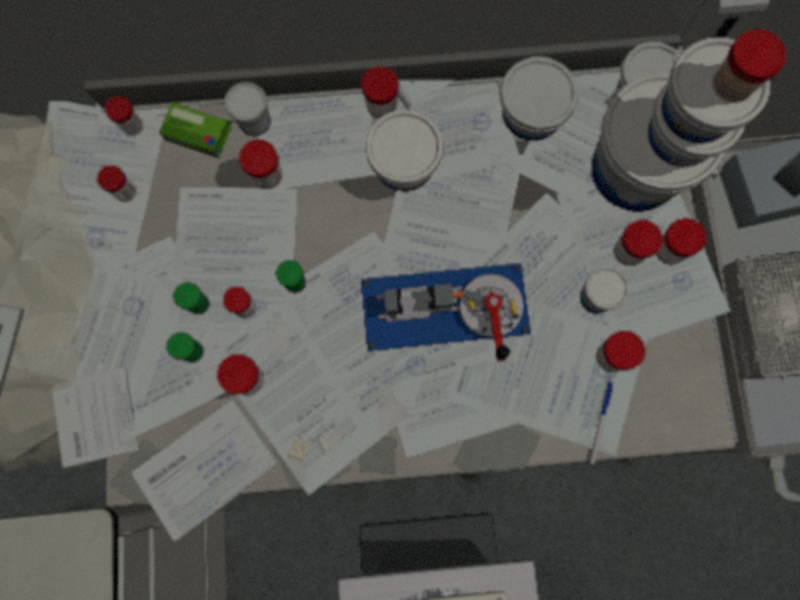

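The side view shows the clamp at about (440,355). The red-capped candidates there are (418,277) small, (367,277) larger, and (486,245) and (530,243) far off. In the top view (800x600) the plate spans (362–530, 265–350). The vee block is at the left (390,300), the jaw at (441,297), the axle at (493,300) and the knob at (503,352). The small red caps are (237,299), (119,108) and (112,179). I'll measure them and enlarge.

```bash
python3 - <<'E'
from h import *
for uv in((237,299),(119,108),(112,179),(238,374),(258,158)):
    print(uv,atz('t0',np.array(uv)*.64-.18,73))
A=cv2.imread('pics/s0.png');B=cv2.imread('pics/t0.png')
f=lambda i,x,y,w,h,W,H:cv2.resize(i[y:y+h,x:x+w],(W,H),interpolation=cv2.INTER_CUBIC)
# top: clamp x225-345,y160-235 ; vials x60-200,y160-260
c=np.vstack([np.hstack([f(B,225,163,120,75,480,300),f(A,220,145,80,75,320,300)]),np.hstack([f(B,60,55,130,100,390,300),f(B,100,160,100,75,400,300),np.zeros((300,10,3),np.uint8)])])
cv2.imwrite('pics/c0.png',c)
E
```

```text
(237, 299) [609.3 287.7  73. ]
(119, 108) [963.6 473.7  73. ]
(112, 179) [835.3 487.5  73. ]
(238, 374) [485.7 291.2  73. ]
(258, 158) [852.5 241.3  73. ]
```

View pics/c0.png

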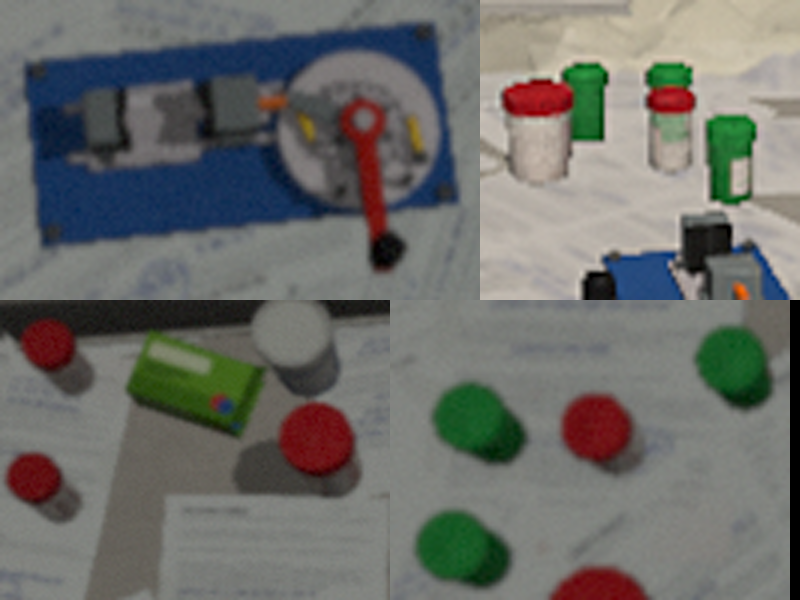

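```bash
python3 - <<'E'
from h import *
c=lambda u,v,s=4,x=225,y=163:((u+.5)/s-.5+x,(v+.5)/s-.5+y)
for n,uv,z in(('c1',(25,65),8),('c2',(436,24),8),('c3',(459,203),8),('c4',(42,247),8),('axle',(362,120),60),('knob',(386,248),99),('veeblk centre top',(104,120),56),('jaw top',(234,104),56)):
    print(n,atz('t0',c(*uv),z))
# red blobs
for t in('t0','s0'):
    im=cv2.cvtColor(cv2.imread(f'pics/{t}.png'),cv2.COLOR_BGR2HSV)
    m=(((im[...,0]<8)|(im[...,0]>172))&(im[...,1]>150)&(im[...,2]>60)).astype(np.uint8)
    n,l,st,ce=cv2.connectedComponentsWithStats(m)
    for i in range(1,n):
        if 30<st[i][4]<2000: print(t,st[i],ce[i].round(1),atz(t,ce[i],68), (st[i][2]*1185/473).round(1) if t=='t0' else '')
E
```

```text
c1 [639.9  85.7   8. ]
c2 [ 643.7 -197.     8. ]
c3 [ 518.8 -197.6    8. ]
c4 [514.1  83.8   8. ]
axle [ 570.8 -132.3   60. ]
knob [ 480.8 -132.9   99. ]
veeblk centre top [586.6  34.9  56. ]
jaw top [589.7 -50.6  56. ]
t0 [469  18  34  32 839] [485.8  33.7] [ 971.  -646.3   68. ] 85.2
t0 [231  43  24  22 419] [242.6  53.2] [974.9  23.7  68. ] 60.1
t0 [ 67  61  18  16 211] [75.6 68.9] [966.5 476.7  68. ] 45.1
t0 [153  90  24  22 433] [164.9 100.9] [854.7 242.2  68. ] 60.1
t0 [ 63 107  17  15 196] [ 70.9 113.8] [839.1 491.   68. ] 42.6
t0 [399 141  26  24 449] [411.1 152.4] [ 653.9 -393.7   68. ] 65.1
t0 [426 140  26  24 452] [439.1 151.3] [ 650.4 -466.8   68. ] 65.1
t0 [144 184  16  16 204] [151.3 191.6] [609.5 289.3  68. ] 40.1
t0 [310 188  11  35 166] [316.4 203.4] [ 540.6 -131.4   68. ] 27.6
t0 [387 212  26  24 474] [399.2 223.9] [ 469.2 -335.    68. ] 65.1
t0 [140 227  25  25 485] [151.9 239.3] [486.2 293.1  68. ] 62.6
s0 [140  75  12  13  63] [146.7  82. ] [-304.1 4427.8   68. ] 
s0 [136  92  14   9  67] [142.7  96.8] [-141.7 2704.5   68. ] 
s0 [452 101  53  18 810] [478.4 109.2] [2315.  1312.8   68. ] 
s0 [144 108   6  12  58] [146.5 113.6] [  11.9 1691.1   68. ] 
s0 [334 149  11   5  45] [339.4 151.1] [970.2 478.   68. ] 
s0 [306 150  10   5  41] [310.6 152.1] [842.7 487.8  68. ] 
s0 [226 165  17   9 127] [234.1 169.2] [490.7 316.7  68. ] 
s0 [326 164  17   8 123] [334.  167.5] [863.8 262.1  68. ] 
s0 [262 167  12   6  63] [267.3 169.6] [612.4 288.2  68. ] 
s0 [383 180  22  12 209] [393.6 185.6] [983.7  43.1  68. ] 
s0 [251 223  38   8 136] [271.4 227.5] [ 534.8 -171.2   68. ] 
s0 [242 252  30  24 591] [256.5 263.4] [ 471.8 -324.1   68. ] 
s0 [ 335  258   51   51 1541] [359.9 283.4] [ 655.  -426.4   68. ]
```

Three red caps match the vial's size:
- top (237,299), at about (611,288) mm
- top (119,108), at about (967,476) mm
- top (112,179), at about (840,490) mm

The crop shows the first has the right cap and body size, stands alone next to the clamp and is well inside reach. The other two are at or beyond reach on the far shelf side, so I take the first. Next I plan the moves.

```bash
cat >> h.py <<'E'
def plan(pos,yawdeg,base=None,rbase=None):
    """delta to TCP pos with tool pointing down, tool y at world angle yawdeg"""
    o=get_obs(); p=np.array(base if base is not None else o['ee_pos']); r=R.from_rotvec(o['orientation'] if rbase is None else rbase)
    a=np.radians(yawdeg); y=np.array([np.cos(a),np.sin(a),0]); z=np.array([0,0,-1.]); x=np.cross(y,z)
    t=R.from_matrix(np.c_[x,y,z])
    print('d',(r.inv().apply(np.array(pos)-p)/300).round(4).tolist(),'r',((r.inv()*t).as_rotvec()/1.5).round(4).tolist())
E
python3 - <<'E'
from h import *
plan((400,440,200),37,base=(181,598.2,222.7))
print(tri('t0',(151.3,191.6),'s0',(267.3,168.5)))
plan((611,288,180),0.9,base=(400,440,200))
E
```

```text
d [-0.8514, -0.2932, 0.076] r [-0.0009, 0.0003, 0.4208]
(array([610.6, 288.4,  71.8]), np.float64(4.0))
d [-0.8199, -0.2812, 0.067] r [-0.0008, 0.0005, 0.8409]
```

Request:
step_arm(
  deltas=[
    [[-0.85,-0.293,0.075],[0,0,0.42],1],
    [[-0.85,-0.293,0.075],[0,0,0.42],1],
    [[-0.85,-0.293,0.075],[0,0,0.42],1],
    [[-0.85,-0.293,0.075],[0,0,0.42],1],
    [[-0.85,-0.293,0.075],[0,0,0.42],1],
    [[-0.85,-0.293,0.075],[0,0,0.42],1],
    [[-0.85,-0.293,0.075],[0,0,0.42],1],
    [[-0.85,-0.293,0.075],[0,0,0.42],1],
    [[-0.85,-0.293,0.075],[0,0,0.42],1],
  ],
)

```text
t: 0.85
ee_pos: [400.1, 439.4, 199.7]
orientation: [-1.404, -2.81, 0.001]
ft_force: [-0.6, 1.2, 0.2]
width: 87.8
grasp_force: 0.0
```

```bash
python3 - <<'E'
from h import *
print(get_obs()['ee_pos'])
plan((611,288.4,150),0.9)
E
```

```text
[400.07999625 439.38030067 199.7187269 ]
d [-0.8247, 0.26, 0.1653] r [-0.0007, 0.0001, 0.4191]
```

Request:
step_arm(
  deltas=[
    [[-0.825,0.26,0.165],[0,0,0.42],1],
    [[-0.825,0.26,0.165],[0,0,0.42],1],
    [[-0.825,0.26,0.165],[0,0,0.42],1],
    [[-0.825,0.26,0.165],[0,0,0.42],1],
    [[-0.825,0.26,0.165],[0,0,0.42],1],
    [[-0.825,0.26,0.165],[0,0,0.42],1],
    [[-0.825,0.26,0.165],[0,0,0.42],1],
    [[-0.825,0.26,0.165],[0,0,0.42],1],
  ],
)

```text
t: 1.52
ee_pos: [612.3, 288.9, 149.6]
orientation: [-2.204, -2.238, 0.001]
ft_force: [-0.2, 0.9, 0.5]
width: 87.8
grasp_force: 0.0
```

```bash
python3 - <<'E'
from h import *
snap('side','s1');snap('top','t1'); print(get_obs()['ee_pos'])
f=lambda i,x,y,w,h,W,H:cv2.resize(cv2.imread(i)[y:y+h,x:x+w],(W,H),interpolation=cv2.INTER_CUBIC)
cv2.imwrite('pics/c1.png',np.hstack([f('pics/s1.png',225,110,80,100,400,500),f('pics/t1.png',110,150,80,100,400,500)]))
plan((611,288.4,18),0.9)
E
```

```text
[609.85705118 290.85383322 150.31952392]
d [-0.0083, 0.0043, 0.4411] r [-0.0009, -0.0, 0.0013]
```

View pics/c1.png

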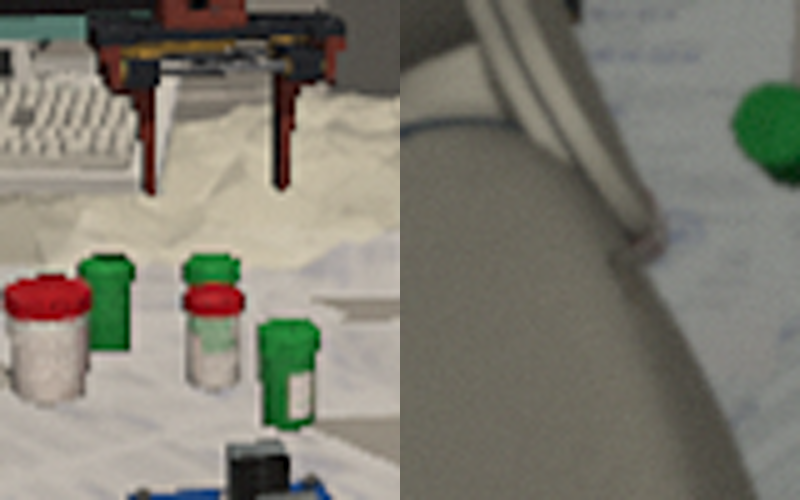

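The fingers (side crop 150 and 282) straddle the vial (214), so I descend and close. The top view is blocked by the arm.

Request:
step_arm(
  deltas=[
    [[0,0,0.2],[0,0,0],1],
    [[0,0,0.4],[0,0,0],1],
    [[0,0,0.44],[0,0,0],1],
    [[0,0,0.44],[0,0,0],1],
    [[0,0,0.44],[0,0,0],1],
    [[0,0,0.44],[0,0,0],-1],
    [[0,0,0.44],[0,0,0],-1],
    [[0,0,0.44],[0,0,0],-1],
    [[0,0,0.44],[0,0,0],-1],
    [[0,0,0.44],[0,0,0],-1],
    [[0,0,0.44],[0,0,0],-1],
    [[0,0,0.44],[0,0,0],-1],
    [[0,0,0.44],[0,0,0],-1],
    [[0,0,0.44],[0,0,0],-1],
  ],
)

```text
t: 2.78
ee_pos: [611.2, 289.7, 19.1]
orientation: [2.203, 2.24, 0.0]
ft_force: [-0.8, 0.1, 5.0]
width: 41.7
grasp_force: 30.0
```

Gripped at 41.7 mm wide. I lift and enlarge the nest area from the first pictures.

Request:
step_arm(
  deltas=[
    [[0,0,-0.1],[0,0,0],-1],
    [[0,0,-0.25],[0,0,0],-1],
    [[0,0,-0.37],[0,0,0],-1],
    [[0,0,-0.44],[0,0,0],-1],
    [[0,0,-0.44],[0,0,0],-1],
  ],
)

```text
t: 3.2
ee_pos: [614.2, 291.2, 156.6]
orientation: [2.2, 2.238, 0.014]
ft_force: [1.3, 0.6, -0.8]
width: 41.8
grasp_force: 30.0
```

```bash
python3 - <<'E'
from h import *
f=lambda i,x,y,w,h,W,H:cv2.resize(cv2.imread(i)[y:y+h,x:x+w],(W,H),interpolation=cv2.INTER_CUBIC)
cv2.imwrite('pics/c2.png',np.vstack([f('pics/t0.png',230,170,80,36,800,360),np.hstack([f('pics/s0.png',240,190,80,24,800,240)])]))
E
```

```text
(no output)
```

View pics/c2.png

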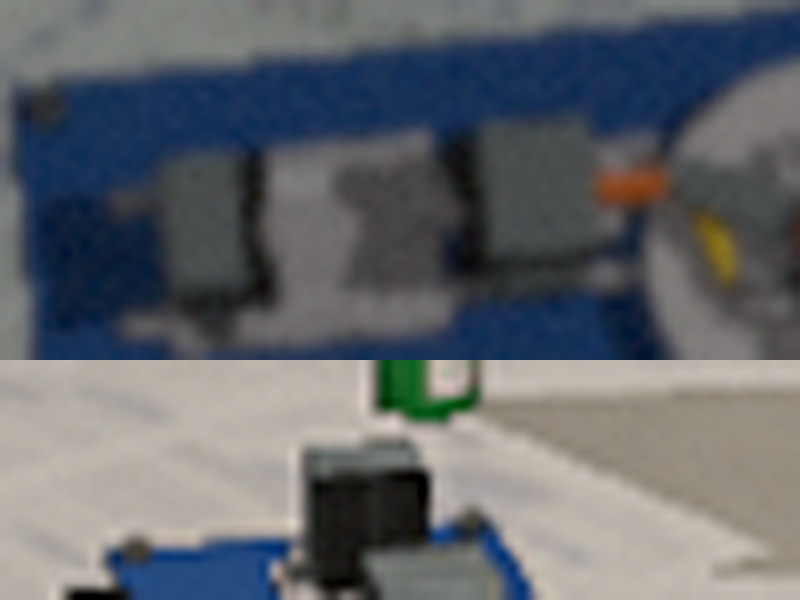

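```bash
python3 - <<'E'
from h import *
c=lambda u,v,s=10,x=230,y=170:((u+.5)/s-.5+x,(v+.5)/s-.5+y)
for n,uv in(('fixed corner +x',(268,150)),('fixed corner -x',(274,297)),('fixed vee',(258,225)),('blk back',(160,157)),('jaw vee',(468,195)),('jaw corner+x',(452,130)),('jaw corner-x',(446,240)),('jaw back',(592,120)),('jaw back-x',(600,245)),('blkback-x',(167,303))): print(n,atz('t0',c(*uv),56))
# side: fixed block front top corners (u 308,427)
s=lambda u,v:((u+.5)/10-.5+240,(v-360+.5)/10-.5+190)
for uv in((308,482),(428,470),(368,476)): print(atz('s0',s(*uv),56))
print(tri('t0',c(268,150),'s0',s(428,470)),tri('t0',c(274,297),'s0',s(308,482)))
E
```

```text
fixed corner +x [606.8  18.2  56. ]
fixed corner -x [567.6  20.   56. ]
fixed vee [587.   22.5  56. ]
blk back [607.4  46.5  56. ]
jaw vee [590.1 -32.9  56. ]
jaw corner+x [607.9 -30.4  56. ]
jaw corner-x [578.7 -26.   56. ]
jaw back [607.3 -67.2  56. ]
jaw back-x [573.8 -65.9  56. ]
blkback-x [568.4  47.8  56. ]
[569.7  16.3  56. ]
[607.5  18.4  56. ]
[588.5  17.4  56. ]
(array([607.1,  18.1,  56.1]), np.float64(0.7)) (array([569.2,  19.8,  54.3]), np.float64(2.5))
```

The fixed vee corners are at (607,18) and (568,20), so the nest comes out at about x 588, y 0 to 2. The jaw vee is at y about -33. I carry the vial above y = 0.

Request:
step_arm(
  deltas=[
    [[-0.05,-0.005,0],[0,0,0],-1],
    [[-0.15,-0.015,0],[0,0,0],-1],
    [[-0.27,-0.027,0],[0,0,0],-1],
    [[-0.39,-0.039,0],[0,0,0],-1],
    [[-0.51,-0.05,0],[0,0,0],-1],
    [[-0.63,-0.06,0],[0,0,0],-1],
    [[-0.75,-0.075,0],[0,0,0],-1],
    [[-0.86,-0.085,0],[0,0,0],-1],
    [[-0.93,-0.092,0],[0,0,0],-1],
    [[-0.96,-0.092,0],[0,0,0],-1],
    [[-0.96,-0.092,0],[0,0,0],-1],
    [[-0.96,-0.092,0],[0,0,0],-1],
    [[-0.96,-0.092,0],[0,0,0],-1],
  ],
)

```text
t: 4.28
ee_pos: [588.0, 2.3, 150.0]
orientation: [-2.201, -2.24, 0.001]
ft_force: [0.0, -0.1, -0.0]
width: 42.1
grasp_force: 30.0
```

```bash
python3 - <<'E'
from h import *
snap('side','s2');snap('top','t2'); o=get_obs(); print(o['ee_pos'],o['orientation'],o['ft_force'])
plan((588,0,34),0.9)
f=lambda i,x,y,w,h,W,H:cv2.resize(cv2.imread(i)[y:y+h,x:x+w],(W,H),interpolation=cv2.INTER_CUBIC)
cv2.imwrite('pics/c3.png',np.hstack([f('pics/s2.png',225,130,100,125,480,600),f('pics/t2.png',220,150,80,150,320,600)]))
E
```

```text
[588.28050248   2.68457183 150.38300202] [-2.20031954e+00 -2.24186839e+00  2.65264234e-04] [ 0.13006703 -0.058867   -0.86078617]
d [-0.009, -0.001, 0.3879] r [-0.0002, -0.0001, 0.002]
```

View pics/c3.png

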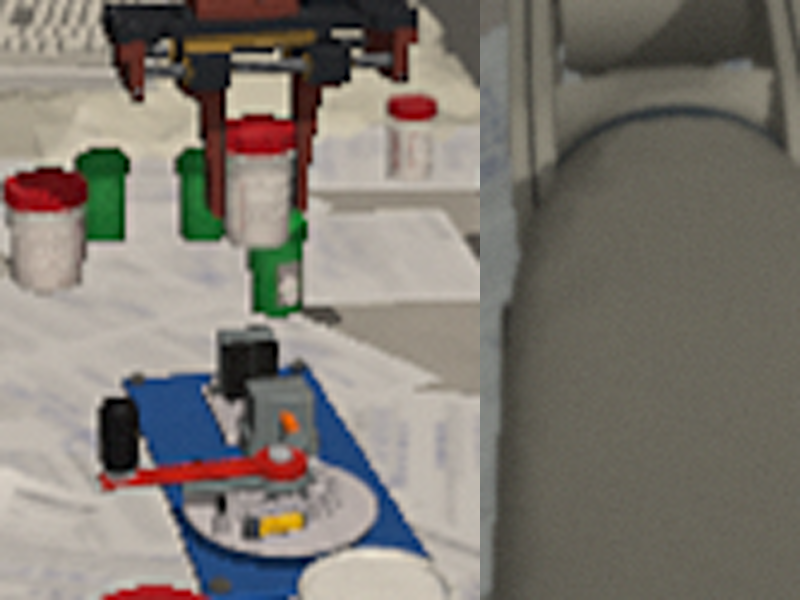

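The vial is held upright at side-crop (260,190), above the empty clamp. I lower it slowly to about 1 mm above the sole.

Request:
step_arm(
  deltas=[
    [[-0.005,0,0.08],[0,0,0],-1],
    [[-0.005,0,0.16],[0,0,0],-1],
    [[-0.005,0,0.22],[0,0,0],-1],
    [[-0.005,0,0.28],[0,0,0],-1],
    [[-0.005,0,0.32],[0,0,0],-1],
    [[-0.005,0,0.35],[0,0,0],-1],
    [[-0.005,0,0.37],[0,0,0],-1],
    [[-0.005,0,0.385],[0,0,0],-1],
    [[-0.005,0,0.385],[0,0,0],-1],
    [[-0.005,0,0.385],[0,0,0],-1],
  ],
)

```text
t: 5.22
ee_pos: [589.7, -0.3, 34.9]
orientation: [2.198, 2.241, 0.001]
ft_force: [3.9, -8.0, -7.1]
width: 42.3
grasp_force: 29.9
```

Request:
step_arm(
  deltas=[
    [[0,0,0],[0,0,0],-1],
    [[0,0,0],[0,0,0],-1],
  ],
)

```text
t: 5.38
ee_pos: [589.7, -0.3, 35.0]
orientation: [2.198, 2.241, 0.001]
ft_force: [3.8, -8.0, -6.4]
width: 41.8
grasp_force: 29.9
```

An 8 N push towards -y shows the vial is already against the vee. I ease back 2 mm.

Request:
step_arm(
  deltas=[
    [[-0.007,0.004,0],[0,0,0],-1],
    [[-0.007,0.004,0],[0,0,0],-1],
    [[-0.007,0.004,0],[0,0,0],-1],
  ],
)

```text
t: 5.63
ee_pos: [589.6, -1.4, 35.2]
orientation: [-2.201, -2.241, -0.0]
ft_force: [0.2, 0.3, 0.5]
width: 42.2
grasp_force: 30.0
```

Request:
step_arm(
  deltas=[
    [[0,0,0.004],[0,0,0],-1],
    [[0,0,0.008],[0,0,0],-1],
    [[0,0,0.008],[0,0,0],-1],
  ],
)

```text
t: 5.88
ee_pos: [589.3, -1.9, 32.5]
orientation: [-2.202, -2.24, 0.0]
ft_force: [-0.1, -0.2, 0.1]
width: 41.7
grasp_force: 30.0
```

Request:
step_arm(
  deltas=[
    [[0,0,0.003],[0,0,0],-1],
    [[0,0,0.003],[0,0,0],-1],
  ],
)

```text
t: 6.05
ee_pos: [589.4, -2.1, 31.7]
orientation: [-2.202, -2.24, 0.0]
ft_force: [0.5, -0.5, -0.4]
width: 42.0
grasp_force: 30.0
```

Request:
step_arm(
  deltas=[
    [[0,0,0.003],[0,0,0],-1],
    [[0,0,0.003],[0,0,0],-1],
  ],
)

```text
t: 6.22
ee_pos: [589.5, -2.3, 30.8]
orientation: [-2.202, -2.24, 0.0]
ft_force: [-0.3, 1.0, 0.5]
width: 42.2
grasp_force: 30.0
```

Request:
step_arm(
  deltas=[
    [[0,0,0.003],[0,0,0],-1],
    [[0,0,0.006],[0,0,0],-1],
    [[0,0,0.006],[0,0,0],-1],
  ],
)

```text
t: 6.47
ee_pos: [589.5, -2.3, 29.0]
orientation: [-2.202, -2.24, 0.0]
ft_force: [0.5, 0.4, -1.4]
width: 42.0
grasp_force: 30.0
```

```bash
python3 - <<'E'
from h import *
snap('side','s3'); o=get_obs(); print(o['ee_pos'],o['ft_force'])
f=lambda i,x,y,w,h,W,H:cv2.resize(cv2.imread(i)[y:y+h,x:x+w],(W,H),interpolation=cv2.INTER_CUBIC)
cv2.imwrite('pics/c4.png',f('pics/s3.png',235,145,80,80,600,600))
for z in(14,30,87): print(proj('s3',[[589.4,-2,z],[589.4,-2,z]])[0])
E
```

```text
[589.47104089  -2.25391401  29.05414913] [-0.04296784  0.35043438 -1.15272024]
[277.9 216.3]
[277.9 211.5]
[278.1 194.1]
```

View pics/c4.png

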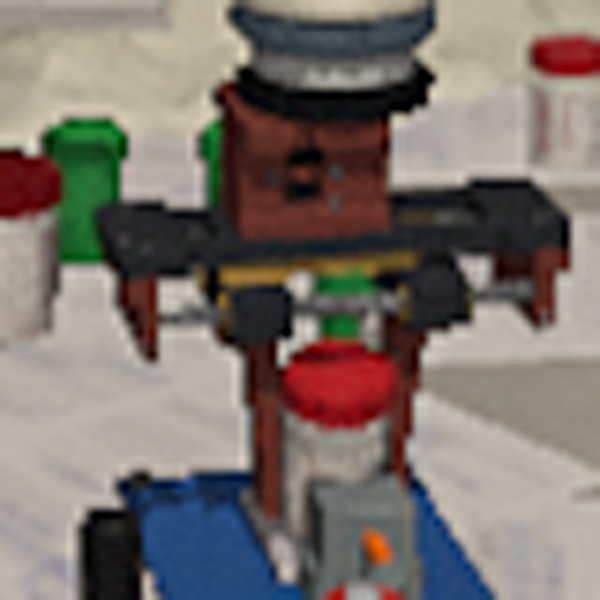

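The vial stands upright just in front of the vee with its cap top at about crop (340,362). That is 1–3 mm above the seated height, within reading error, so I keep lowering until I feel contact.

Request:
step_arm(
  deltas=[
    [[0,0,0.003],[0,0,0],-1],
    [[0,0,0.006],[0,0,0],-1],
    [[0,0,0.006],[0,0,0],-1],
  ],
)

```text
t: 6.77
ee_pos: [589.4, -2.2, 27.2]
orientation: [-2.202, -2.24, 0.0]
ft_force: [-0.1, 0.6, -0.6]
width: 42.0
grasp_force: 30.0
```

```bash
python3 - <<'E'
from h import *
from scipy.optimize import brentq
snap('side','s4')
for t,p,(x0,x1,y0,y1) in(('s2',(588.3,2.6,150.4),(265,292,145,170)),('s3',(589.4,-2.3,29.0),(265,292,180,205)),('s4',(589.4,-2.2,27.2),(265,292,180,205))):
    im=cv2.imread(f'pics/{t}.png').astype(float)[y0:y1,x0:x1]; red=im[...,2]-im[...,:2].mean(2)
    m=red>70; r,c=np.where(m); 
    w=np.clip(red,0,120); rc=(w.sum(1)*np.arange(y0,y1)).sum()/w.sum(); cc=(w.sum(0)*np.arange(x0,x1)).sum()/w.sum()
    # cap centre row -> z of point at cap axis
    z=brentq(lambda z:proj(t,[[p[0],p[1],z]])[0,1]-rc,0,400,xtol=.1)
    print(t,m.sum(),r.min()+y0,r.max()+y0,c.min()+x0,c.max()+x0,rc.round(2),cc.round(2),'z',round(z,1),'minus tcp',round(z-p[2],1))
o=get_obs();print(o['ee_pos'],o['ft_force'])
E
```

```text
s2 104 154 161 272 286 157.48 278.66 z 198.3 minus tcp 47.9
s3 139 190 201 273 287 194.41 278.95 z 85.9 minus tcp 56.9
s4 139 182 202 266 287 194.46 279.01 z 85.8 minus tcp 58.6
[589.49905573  -2.22685661  27.26921382] [ 0.08888846 -0.51275906 -0.42631608]
```

The cap stayed at z about 86 between the last two pictures while the fingers went lower. So the vial stands on the sole plate and has slid in the grip. I release it and rise.

Request:
step_arm(
  deltas=[
    [[0,0,0],[0,0,0],0.2],
    [[0,0,0],[0,0,0],0.6],
    [[0,0,0],[0,0,0],0.8],
    [[0,0,0],[0,0,0],0.8],
    [[0,0,0],[0,0,0],0.8],
    [[0,0,0],[0,0,0],0.8],
  ],
)

```text
t: 7.32
ee_pos: [589.6, -2.2, 27.4]
orientation: [2.202, 2.24, 0.0]
ft_force: [-0.5, -0.2, 0.1]
width: 77.6
grasp_force: 0.0
```

Request:
step_arm(
  deltas=[
    [[0,0,-0.05],[0,0,0],0.8],
    [[0,0,-0.15],[0,0,0],0.8],
    [[0,0,-0.27],[0,0,0],0.8],
    [[0,0,-0.39],[0,0,0],0.8],
    [[0,0,-0.45],[0,0,0],0.8],
    [[-0.2,-0.2,-0.45],[0,0,0],0.8],
    [[-0.4,-0.37,-0.45],[0,0,0],0.8],
    [[-0.4,-0.37,-0.45],[0,0,0],0.8],
    [[-0.4,-0.37,-0.45],[0,0,0],0.8],
    [[-0.4,-0.37,-0.45],[0,0,0],0.8],
  ],
)

```text
t: 8.15
ee_pos: [476.0, -127.1, 162.1]
orientation: [-2.205, -2.235, 0.004]
ft_force: [-0.6, 0.0, -0.0]
width: 79.2
grasp_force: 0.0
```

```bash
python3 - <<'E'
from h import *
snap('side','s5');snap('top','t5'); o=get_obs(); print(o['t'],o['ee_pos'],o['ft_force'])
f=lambda i,x,y,w,h,W,H:cv2.resize(cv2.imread(i)[y:y+h,x:x+w],(W,H),interpolation=cv2.INTER_CUBIC)
cv2.imwrite('pics/c5.png',np.hstack([f('pics/s5.png',235,150,80,100,480,600),f('pics/t5.png',225,160,64,120,320,600)]))
plan((480.8,-132.9,150),90.9)
E
```

```text
8.25 [ 480.09121358 -125.0527657   162.68619497] [-0.0382609  -0.20051532 -0.17789765]
d [-0.0262, 0.002, 0.0423] r [0.0003, 0.0003, -1.0483]
```

View pics/c5.png

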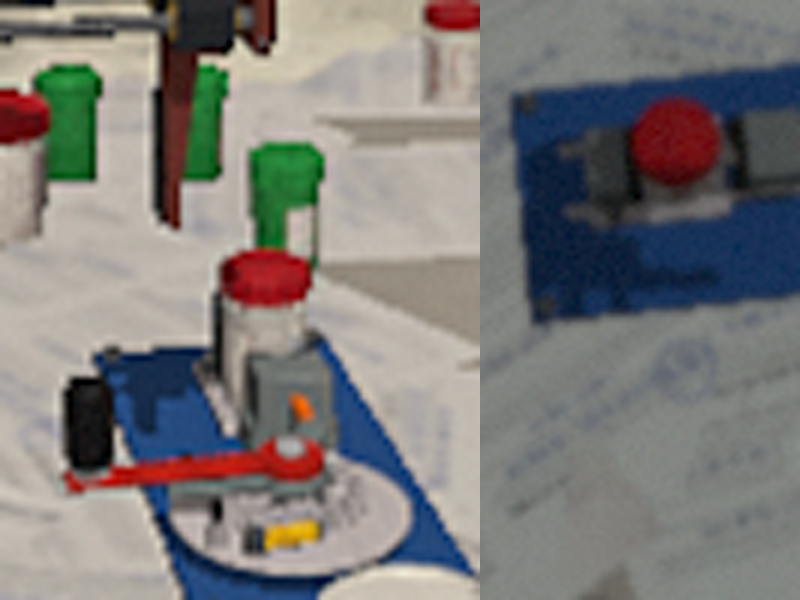

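The vial stands upright, free, in front of the vee block (side crop 265,310; top crop cap 677,142), with a gap to the jaw. The knob is at side crop (90,425).

```bash
python3 - <<'E'
from h import *
s=lambda u,v:((u+.5)/6-.5+235,(v+.5)/6-.5+150)
c=lambda u,v,s=4,x=225,y=163:((u+.5)/s-.5+x,(v+.5)/s-.5+y)
print('knob top',tri('t0',c(385,240),'s5',s(90,381)),atz('s5',s(90,425),78),atz('t0',c(386,248),80))
t=lambda u,v:((u+.5)/5-.5+225,(v+.5)/5-.5+160)
print('cap',atz('t5',t(677,142),86), 'jaw front', atz('t5',t(732,142),56))
plan((481,-132.9,150),-89.1)
E
```

```text
knob top (array([ 485.7, -133.4,   95.1]), np.float64(1.3)) [ 483.6 -141.3   78. ] [ 483.3 -135.5   80. ]
cap [ 567.3 -244.    86. ] jaw front [ 570.9 -279.5   56. ]
d [-0.0262, 0.0026, 0.0423] r [0.0003, -0.0003, 1.0461]
```

Request:
step_arm(
  deltas=[
    [[-0.025,0.006,0.03],[0,0,0.2],0.3],
    [[-0.025,0.006,0.03],[0,0,1.047],0.3],
    [[-0.025,0.006,0.03],[0,0,1.047],0.3],
    [[-0.025,0.006,0.03],[0,0,1.047],0.3],
    [[-0.025,0.006,0.03],[0,0,1.047],0.3],
    [[-0.025,0.006,0.03],[0,0,1.047],0.3],
    [[-0.025,0.006,0.03],[0,0,1.047],0.3],
    [[-0.025,0.006,0.03],[0,0,1.047],0.3],
    [[-0.025,0.006,0.03],[0,0,1.047],0.3],
    [[-0.025,0.006,0.03],[0,0,1.047],0.3],
    [[-0.025,0.006,0.03],[0,0,1.047],0.3],
    [[-0.025,0.006,0.03],[0,0,1.047],0.3],
    [[-0.025,0.006,0.03],[0,0,1.047],0.3],
    [[-0.025,0.006,0.03],[0,0,1.047],0.3],
    [[-0.025,0.006,0.03],[0,0,1.047],0.3],
  ],
)

```text
out of range: a turn must lie within [-1, 1]
```

```bash
python3 - <<'E'
from h import *
snap('side','s6'); o=get_obs(); print(o['t'],o['ee_pos'],o['ft_force'],o['qpos'].round(2))
plan((482,-133,64),-89.1)
t=lambda u,v:((u-480+.5)/5-.5+225,(v+.5)/5-.5+160)
print('cap',atz('t5',t(677,142),86), 'jaw front', atz('t5',t(742,125),56))
f=lambda i,x,y,w,h,W,H:cv2.resize(cv2.imread(i)[y:y+h,x:x+w],(W,H),interpolation=cv2.INTER_CUBIC)
cv2.imwrite('pics/c6.png',f('pics/s6.png',220,140,80,100,480,600))
E
```

```text
8.3 [ 481.0588124  -124.39215113  162.74395225] [ 0.62772877 -0.48607174 -0.39348162] [-0.28  0.32  1.96  0.    0.86 -0.29]
d [-0.0287, 0.0023, 0.3292] r [0.0006, -0.0006, 1.0471]
cap [ 5.891e+02 -3.000e-01  8.600e+01] jaw front [601.8 -35.7  56. ]
```

View pics/c6.png

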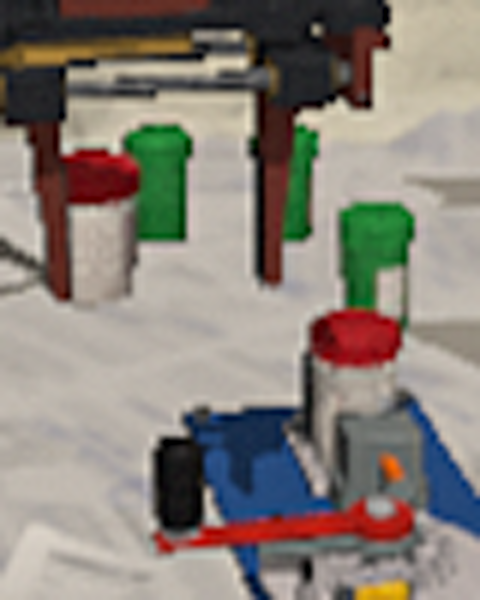

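The turn was out of range, so I use 0.99. The fingers hang clear above; the picture shows the vial still upright and the knob at crop (178,485).

Request:
step_arm(
  deltas=[
    [[-0.027,0.004,0.03],[0,0,0.2],0.3],
    [[-0.027,0.004,0.03],[0,0,0.99],0.3],
    [[-0.027,0.004,0.03],[0,0,0.99],0.3],
    [[-0.027,0.004,0.03],[0,0,0.99],0.3],
    [[-0.027,0.004,0.03],[0,0,0.99],0.3],
    [[-0.027,0.004,0.03],[0,0,0.99],0.3],
    [[-0.027,0.004,0.03],[0,0,0.99],0.3],
    [[-0.027,0.004,0.03],[0,0,0.99],0.3],
    [[-0.027,0.004,0.03],[0,0,0.99],0.3],
    [[-0.027,0.004,0.03],[0,0,0.99],0.3],
    [[-0.027,0.004,0.03],[0,0,0.99],0.3],
    [[-0.027,0.004,0.03],[0,0,0.99],0.3],
    [[-0.027,0.004,0.03],[0,0,0.99],0.3],
    [[-0.027,0.004,0.03],[0,0,0.99],0.3],
    [[-0.027,0.004,0.03],[0,0,0.99],0.3],
  ],
)

```text
t: 9.55
ee_pos: [482.6, -131.6, 153.3]
orientation: [-3.137, -0.168, -0.0]
ft_force: [-0.3, 0.8, -0.2]
width: 57.0
grasp_force: 0.0
```

```bash
python3 - <<'E'
from h import *
o=get_obs(); print(o['t'],o['ee_pos'],o['ft_force'],o['width'])
plan((482,-133,64),-84.2)
E
```

```text
9.55 [ 482.56196855 -131.55672029  153.32148826] [-0.32756962  0.77671582 -0.18077145] 57.02411845646332
d [-0.0024, 0.0046, 0.2977] r [-0.0, -0.0001, 0.004]
```

Request:
step_arm(
  deltas=[
    [[-0.002,0.005,0.12],[0,0,0],0.3],
    [[-0.002,0.005,0.23],[0,0,0],0.3],
    [[-0.002,0.005,0.29],[0,0,0],0.3],
    [[-0.002,0.005,0.29],[0,0,0],0.3],
    [[-0.002,0.005,0.29],[0,0,0],-1],
    [[-0.002,0.005,0.29],[0,0,0],-1],
    [[-0.002,0.005,0.29],[0,0,0],-1],
    [[-0.002,0.005,0.29],[0,0,0],-1],
    [[-0.002,0.005,0.29],[0,0,0],-1],
    [[-0.002,0.005,0.29],[0,0,0],-1],
  ],
)

```text
t: 10.38
ee_pos: [482.2, -134.0, 67.3]
orientation: [3.137, 0.162, 0.003]
ft_force: [0.2, 0.1, 1.2]
width: 21.0
grasp_force: 30.1
```

```bash
python3 - <<'E'
from h import *
o=get_obs(); print(o['t'],o['ee_pos'],o['ft_force'],o['width'],o['orientation'])
# arc targets about axle from current
ax=np.array([570.8,-132.3]); p=o['ee_pos'][:2]; print(np.linalg.norm(p-ax))
r=R.from_rotvec(o['orientation'])
th0=np.arctan2(*(p-ax)[::-1])
for d in np.arange(-.4,.41,.05):
    t=ax+90*np.array([np.cos(th0+d),np.sin(th0+d)]); q=ax+90*np.array([np.cos(th0),np.sin(th0)])
    print(round(d,2),(r.inv().apply(np.r_[t-q,0])/300).round(4)[:2])
E
```

```text
10.3833 [ 482.16887447 -134.03121335   67.262507  ] [0.22085788 0.05762623 1.20631661] 21.024912307607785 [3.13659877e+00 1.61835126e-01 2.74803821e-03]
88.64803163628983
-0.4 [ 0.0334 -0.1144]
-0.35 [ 0.0267 -0.101 ]
-0.3 [ 0.0208 -0.0872]
-0.25 [ 0.0155 -0.0732]
-0.2 [ 0.0109 -0.0589]
-0.15 [ 0.0071 -0.0444]
-0.1 [ 0.004  -0.0297]
-0.05 [ 0.0016 -0.0149]
-0.0 [0. 0.]
0.05 [-0.0009  0.015 ]
0.1 [-0.001  0.03 ]
0.15 [-0.0004  0.045 ]
0.2 [0.001  0.0599]
0.25 [0.0031 0.0747]
0.3 [0.006  0.0895]
0.35 [0.0095 0.104 ]
0.4 [0.0138 0.1184]
```

The knob is held at 21 mm. I feel for the clockwise stop first, since the return moves nothing else.

Request:
step_arm(
  deltas=[
    [[0.0016,-0.015,0],[0,0,0],-1],
    [[0.004,-0.03,0],[0,0,0],-1],
    [[0.004,-0.03,0],[0,0,0],-1],
  ],
)

```text
t: 10.63
ee_pos: [482.7, -124.2, 66.9]
orientation: [3.137, 0.162, 0.003]
ft_force: [1.7, -1.3, 4.4]
width: 20.8
grasp_force: 30.0
```

Request:
step_arm(
  deltas=[
    [[0.003,-0.0147,0],[0,0,0],-1],
    [[0.003,-0.0147,0],[0,0,0],-1],
  ],
)

```text
t: 10.8
ee_pos: [483.3, -119.9, 66.8]
orientation: [3.137, 0.162, 0.003]
ft_force: [2.3, -1.9, 4.1]
width: 21.0
grasp_force: 30.0
```

Request:
step_arm(
  deltas=[
    [[0.0038,-0.0145,0],[0,0,0],-1],
    [[0.0038,-0.0145,0],[0,0,0],-1],
  ],
)

```text
t: 10.97
ee_pos: [484.0, -116.2, 66.8]
orientation: [3.136, 0.163, 0.003]
ft_force: [2.4, -8.4, 4.1]
width: 20.8
grasp_force: 30.0
```

The clockwise stop is felt at TCP y about -119 (8 N). Now the first working stroke.

Request:
step_arm(
  deltas=[
    [[-0.004,0.0145,0],[0,0,0],-1],
    [[-0.0069,0.0292,0],[0,0,0],-1],
    [[-0.0095,0.044,0],[0,0,0],-1],
    [[-0.0109,0.0589,0],[0,0,0],-1],
    [[-0.0118,0.074,0],[0,0,0],-1],
    [[-0.0119,0.0889,0],[0,0,0],-1],
    [[-0.0113,0.104,0],[0,0,0],-1],
    [[-0.0099,0.1188,0],[0,0,0],-1],
    [[-0.0078,0.1336,0],[0,0,0],-1],
    [[-0.0049,0.1484,0],[0,0,0],-1],
    [[-0.0049,0.1484,0],[0,0,0],-1],
    [[-0.0049,0.1484,0],[0,0,0],-1],
  ],
)

```text
t: 11.97
ee_pos: [485.3, -160.4, 66.3]
orientation: [-3.137, -0.16, 0.002]
ft_force: [1.1, 0.2, 7.5]
width: 21.0
grasp_force: 30.0
```

Request:
step_arm(
  deltas=[
    [[0.0035,0.0145,0],[0,0,0],-1],
    [[0.0035,0.0145,0],[0,0,0],-1],
  ],
)

```text
t: 12.13
ee_pos: [486.6, -164.7, 66.3]
orientation: [-3.137, -0.161, 0.003]
ft_force: [0.7, 0.7, 6.8]
width: 21.2
grasp_force: 30.0
```

Request:
step_arm(
  deltas=[
    [[0.0022,0.0072,0],[0,0,0],-1],
    [[0.0043,0.0144,0],[0,0,0],-1],
    [[0.0043,0.0144,0],[0,0,0],-1],
  ],
)

```text
t: 12.38
ee_pos: [488.0, -168.6, 66.2]
orientation: [-3.136, -0.161, 0.004]
ft_force: [0.1, 0.6, 8.0]
width: 20.9
grasp_force: 30.0
```

Request:
step_arm(
  deltas=[
    [[0.003,0.0085,0],[0,0,0],-1],
    [[0.003,0.0085,0],[0,0,0],-1],
  ],
)

```text
t: 12.55
ee_pos: [488.8, -170.6, 66.1]
orientation: [-3.136, -0.16, 0.005]
ft_force: [-0.7, 4.6, 8.4]
width: 21.2
grasp_force: 30.0
```

Request:
step_arm(
  deltas=[
    [[0.002,0.0065,0],[0,0,0],-1],
    [[0.002,0.0065,0],[0,0,0],-1],
  ],
)

```text
t: 12.72
ee_pos: [489.3, -171.9, 66.0]
orientation: [-3.135, -0.16, 0.006]
ft_force: [-1.2, 6.8, 8.9]
width: 21.1
grasp_force: 30.0
```

```bash
cat >> h.py <<'E'
def jaw(tag):
    # shift of jaw/vial region vs reference, seen from top at native res
    im=cv2.imread(f'pics/{tag}.png'); c=im[165:205,240:300]; return c
E
python3 - <<'E'
from h import *
snap('side','s7');snap('top','t7'); o=get_obs(); print(o['t'],o['ee_pos'],o['ft_force'])
f=lambda i,x,y,w,h,W,H:cv2.resize(cv2.imread(i)[y:y+h,x:x+w],(W,H),interpolation=cv2.INTER_CUBIC)
cv2.imwrite('pics/c7.png',np.vstack([f('pics/t5.png',240,170,80,30,640,240),f('pics/t7.png',240,170,80,30,640,240)]))
# orange pawl/rod and jaw correlation along u in side view: track orange blob
for t in('s5','s7'):
    im=cv2.cvtColor(cv2.imread(f'pics/{t}.png')[195:245,260:305],cv2.COLOR_BGR2HSV)
    m=((im[...,0]>6)&(im[...,0]<17)&(im[...,1]>180)).astype(float); r,c=np.where(m>0); print(t,m.sum(),r.mean()+195,c.mean()+260)
# patch tracking of jaw top
from itertools import product
E
```

```text
12.8167 [ 489.2191634  -171.79780182   66.02040733] [-1.78953097  6.18248634  9.08130916]
s5 10.0 217.7 284.8
s7 14.0 218.07142857142858 282.42857142857144
```

```bash
python3 - <<'E'
from h import *
for t in('t5','t7'):
    im=cv2.imread(f'pics/{t}.png')[183:190,250:300].astype(float).mean(0); print(t,'BGR sums'); print(im.sum(1).astype(int).tolist()); print((im[:,2]-im[:,0]).astype(int).tolist())
E
```

```text
t5 BGR sums
[152, 146, 146, 126, 97, 102, 132, 139, 140, 139, 145, 142, 135, 149, 155, 155, 158, 155, 149, 151, 147, 160, 180, 164, 122, 81, 65, 108, 181, 220, 227, 228, 228, 223, 230, 230, 229, 230, 230, 233, 257, 264, 259, 248, 238, 213, 191, 211, 249, 271]
[-24, -24, -24, -23, -15, 16, 53, 77, 86, 90, 87, 85, 87, 86, 88, 91, 93, 93, 95, 90, 83, 68, 41, 3, -11, -6, -3, -4, -4, -4, -4, -5, -4, -3, -4, -4, -3, -3, -1, 9, 27, 31, 33, 36, 38, 34, 16, 0, -2, 0]
t7 BGR sums
[153, 146, 145, 122, 95, 104, 135, 136, 132, 135, 140, 140, 136, 138, 138, 153, 155, 153, 151, 151, 147, 143, 156, 109, 62, 76, 136, 204, 223, 223, 224, 224, 227, 230, 227, 228, 227, 233, 244, 256, 263, 262, 261, 251, 244, 234, 250, 299, 341, 361]
[-25, -25, -24, -23, -15, 16, 50, 77, 88, 89, 87, 86, 86, 89, 90, 91, 91, 92, 94, 89, 84, 72, 47, 16, -5, -4, -5, -4, -5, -3, -4, -4, -3, -4, -4, -3, -3, 0, 17, 29, 31, 32, 32, 34, 28, 9, -3, -2, 2, 4]
```

The counterclockwise stop is at y about -169 (6 N). The jaw moved about 3.6 mm (edge column 277.5 to 276.1). I return to the clockwise stop.

Request:
step_arm(
  deltas=[
    [[-0.005,-0.015,0],[0,0,0],-1],
    [[-0.0128,-0.0439,0],[0,0,0],-1],
    [[-0.0178,-0.0735,0],[0,0,0],-1],
    [[-0.0198,-0.1034,0],[0,0,0],-1],
    [[-0.0188,-0.1334,0],[0,0,0],-1],
    [[-0.017,-0.15,0],[0,0,0],-1],
    [[-0.0148,-0.1631,0],[0,0,0],-1],
    [[-0.012,-0.176,0],[0,0,0],-1],
    [[-0.0095,-0.185,0],[0,0,0],-1],
    [[-0.0083,-0.1905,0],[0,0,0],-1],
    [[-0.0083,-0.1905,0],[0,0,0],-1],
  ],
)

```text
t: 13.73
ee_pos: [483.7, -117.1, 66.6]
orientation: [3.136, 0.163, 0.002]
ft_force: [3.4, -7.2, 3.7]
width: 21.0
grasp_force: 30.0
```

```bash
cat >> h.py <<'E'
def jawcol(tag):
    s=cv2.imread(f'pics/{tag}.png')[183:190,250:300].astype(float).mean(0).sum(1)
    i=int(np.argmin(s[18:32]))+18
    while s[i]<140:i+=1
    return 250+i-(s[i]-140)/(s[i]-s[i-1])
E
python3 - <<'E'
from h import *
snap('top','t8'); o=get_obs(); print(o['t'],o['ee_pos'],o['ft_force'],[jawcol(t) for t in('t5','t7','t8')])
E
```

```text
13.7833 [ 483.6873201  -117.19062191   66.58820603] [ 4.08962205 -6.66655839  3.03417885] [np.float64(277.4294117647059), np.float64(276.05857740585776), np.float64(276.2627291242363)]
```

At the clockwise stop (7 N). Working stroke 2.

Request:
step_arm(
  deltas=[
    [[-0.004,0.014,0],[0,0,0],-1],
    [[-0.0065,0.0274,0],[0,0,0],-1],
    [[-0.009,0.042,0],[0,0,0],-1],
    [[-0.0105,0.0571,0],[0,0,0],-1],
    [[-0.0115,0.072,0],[0,0,0],-1],
    [[-0.0115,0.0871,0],[0,0,0],-1],
    [[-0.011,0.102,0],[0,0,0],-1],
    [[-0.0095,0.117,0],[0,0,0],-1],
    [[-0.0074,0.132,0],[0,0,0],-1],
    [[-0.0045,0.1466,0],[0,0,0],-1],
    [[-0.001,0.161,0],[0,0,0],-1],
    [[-0.001,0.161,0],[0,0,0],-1],
  ],
)

```text
t: 14.78
ee_pos: [486.5, -164.6, 66.2]
orientation: [-3.137, -0.161, 0.004]
ft_force: [1.3, 1.5, 7.1]
width: 21.2
grasp_force: 30.0
```

Request:
step_arm(
  deltas=[
    [[0.0043,0.0145,0],[0,0,0],-1],
    [[0.007,0.022,0],[0,0,0],-1],
    [[0.0093,0.0295,0],[0,0,0],-1],
    [[0.0093,0.0295,0],[0,0,0],-1],
  ],
)

```text
t: 15.12
ee_pos: [489.2, -171.9, 66.0]
orientation: [-3.135, -0.16, 0.007]
ft_force: [-0.2, 6.7, 8.9]
width: 21.6
grasp_force: 30.0
```

```bash
python3 - <<'E'
from h import *
snap('top','t9'); o=get_obs(); print(o['t'],o['ee_pos'],o['ft_force'],jawcol('t9'))
E
```

```text
15.1667 [ 489.14116508 -171.77019989   65.95330079] [-0.25568278  5.95382861  9.50165509] 272.5625
```

```bash
python3 - <<'E'
from h import *
for t in('t7','t8','t9'):
    im=cv2.imread(f'pics/{t}.png')[183:190,250:300].astype(float).mean(0); print(t); print(im.sum(1).astype(int).tolist()); print((im[:,2]-im[:,0]).astype(int).tolist())
    # back end of jaw/ top-row strip outside cap: rows 178-183 (+x edge of jaw)
    hs=cv2.imread(f'pics/{t}.png')[170:205,245:275].astype(float); red=np.clip(hs[...,2]-hs[...,0]-30,0,60); g=np.indices(red.shape); print('cap', (g[1]*red).sum()/red.sum()+245,(g[0]*red).sum()/red.sum()+170)
E
```

```text
t7
[153, 146, 145, 122, 95, 104, 135, 136, 132, 135, 140, 140, 136, 138, 138, 153, 155, 153, 151, 151, 147, 143, 156, 109, 62, 76, 136, 204, 223, 223, 224, 224, 227, 230, 227, 228, 227, 233, 244, 256, 263, 262, 261, 251, 244, 234, 250, 299, 341, 361]
[-25, -25, -24, -23, -15, 16, 50, 77, 88, 89, 87, 86, 86, 89, 90, 91, 91, 92, 94, 89, 84, 72, 47, 16, -5, -4, -5, -4, -5, -3, -4, -4, -3, -4, -4, -3, -3, 0, 17, 29, 31, 32, 32, 34, 28, 9, -3, -2, 2, 4]
cap 263.8097701149425 188.1967159277504
t8
[159, 150, 146, 126, 99, 103, 136, 138, 125, 142, 143, 144, 140, 146, 148, 158, 153, 158, 155, 152, 147, 152, 166, 130, 67, 63, 121, 191, 220, 225, 228, 226, 226, 228, 228, 230, 230, 229, 233, 241, 240, 235, 233, 230, 232, 216, 188, 191, 182, 152]
[-23, -24, -25, -23, -15, 15, 51, 76, 90, 87, 88, 86, 87, 87, 91, 92, 94, 93, 93, 90, 84, 70, 46, 14, -1, -4, -3, -4, -4, -4, -3, -5, -4, -3, -4, -4, -3, -1, 10, 26, 34, 35, 37, 38, 34, 17, -2, -5, -4, -1]
cap 263.7723895828231 188.19585272267125
t9
[153, 147, 148, 126, 98, 112, 134, 140, 135, 136, 140, 136, 137, 144, 145, 146, 158, 160, 151, 149, 143, 137, 132, 146, 200, 216, 220, 221, 223, 224, 226, 226, 227, 226, 227, 224, 240, 256, 255, 258, 259, 272, 281, 283, 265, 239, 250, 299, 337, 359]
[-24, -25, -23, -21, -14, 15, 54, 77, 87, 89, 85, 85, 88, 88, 90, 94, 92, 91, 94, 91, 83, 68, 45, 7, -5, -5, -5, -5, -4, -3, -4, -3, -4, -3, -3, 9, 23, 26, 29, 31, 31, 24, 8, -1, -3, -3, -6, -2, 3, 4]
cap 263.7944735120994 188.24722040549378
```

The jaw's back edge moved only about 6.5 mm net against a 7.85 mm click, with total travel of about 10.4 mm equal to the estimated gap. The jaw has just met the vial, so one more click is needed. I return now.

Request:
step_arm(
  deltas=[
    [[-0.005,-0.015,0],[0,0,0],-1],
    [[-0.0128,-0.0439,0],[0,0,0],-1],
    [[-0.0178,-0.0735,0],[0,0,0],-1],
    [[-0.0198,-0.1034,0],[0,0,0],-1],
    [[-0.0188,-0.1334,0],[0,0,0],-1],
    [[-0.017,-0.15,0],[0,0,0],-1],
    [[-0.0148,-0.1631,0],[0,0,0],-1],
    [[-0.012,-0.176,0],[0,0,0],-1],
    [[-0.0095,-0.185,0],[0,0,0],-1],
    [[-0.0083,-0.1905,0],[0,0,0],-1],
    [[-0.0083,-0.1905,0],[0,0,0],-1],
  ],
)

```text
t: 16.08
ee_pos: [483.7, -117.1, 66.6]
orientation: [3.136, 0.163, 0.002]
ft_force: [4.5, -7.3, 4.0]
width: 21.5
grasp_force: 30.0
```

```bash
cat >> h.py <<'E'
def back(tag):
    im=cv2.imread(f'pics/{tag}.png')[183:190,250:300].astype(float).mean(0); d=im[:,2]-im[:,0]
    i=26
    while d[i]<13:i+=1
    return round(250+i-(d[i]-13)/(d[i]-d[i-1]),2)
E
python3 - <<'E'
from h import *
snap('top','t10'); o=get_obs(); print(o['t'],o['ee_pos'],o['ft_force'],[back(t) for t in('t5','t7','t8','t9','t10')])
E
```

```text
16.1333 [ 483.65624402 -117.25281397   66.57553   ] [ 4.13265861 -6.20159087  3.73907184] [np.float64(289.21), np.float64(287.75), np.float64(288.17), np.float64(285.28), np.float64(285.51)]
```

Request:
step_arm(
  deltas=[
    [[-0.004,0.014,0],[0,0,0],-1],
    [[-0.0065,0.0274,0],[0,0,0],-1],
    [[-0.009,0.042,0],[0,0,0],-1],
    [[-0.0105,0.0571,0],[0,0,0],-1],
    [[-0.0115,0.072,0],[0,0,0],-1],
    [[-0.0115,0.0871,0],[0,0,0],-1],
    [[-0.011,0.102,0],[0,0,0],-1],
    [[-0.0095,0.117,0],[0,0,0],-1],
    [[-0.0074,0.132,0],[0,0,0],-1],
    [[-0.0045,0.1466,0],[0,0,0],-1],
    [[-0.001,0.161,0],[0,0,0],-1],
    [[-0.001,0.161,0],[0,0,0],-1],
  ],
)

```text
t: 17.13
ee_pos: [486.4, -164.2, 66.1]
orientation: [-3.136, -0.161, 0.004]
ft_force: [1.8, 2.5, 7.7]
width: 21.4
grasp_force: 30.0
```

Request:
step_arm(
  deltas=[
    [[0.0043,0.0145,0],[0,0,0],-1],
    [[0.007,0.022,0],[0,0,0],-1],
    [[0.0093,0.0295,0],[0,0,0],-1],
    [[0.0093,0.0295,0],[0,0,0],-1],
  ],
)

```text
t: 17.47
ee_pos: [489.2, -171.7, 65.9]
orientation: [-3.135, -0.16, 0.007]
ft_force: [-0.1, 6.4, 8.9]
width: 21.2
grasp_force: 30.0
```

```bash
python3 - <<'E'
from h import *
snap('top','t11'); o=get_obs(); print(o['t'],o['ee_pos'],o['ft_force'],back('t11'))
E
```

```text
17.5167 [ 489.09788686 -171.56601399   65.89671331] [-0.38808556  6.56485193  8.99134217] 284.92
```

The jaw barely moved (about 0.9 mm), so it now stands on the vial. I ease slightly off the stop to read the load at the knob.

Request:
step_arm(
  deltas=[
    [[-0.0025,-0.008,0],[0,0,0],-1],
    [[-0.006,-0.018,0],[0,0,0],-1],
    [[-0.006,-0.018,0],[0,0,0],-1],
    [[-0.006,-0.018,0],[0,0,0],-1],
  ],
)

```text
t: 17.85
ee_pos: [487.4, -167.1, 66.2]
orientation: [-3.136, -0.162, 0.005]
ft_force: [1.0, 1.9, 8.4]
width: 21.2
grasp_force: 30.0
```

```bash
cat > rd.py <<'E'
from h import *
L=[]
for _ in range(5): get_image('top'); L.append(get_obs()['ft_force'])
print(np.mean(L,0).round(2),np.std(L,0).round(2),get_obs()['ee_pos'].round(1))
E
python3 rd.py
```

```text
[0.7  1.54 7.98] [0.28 0.37 0.35] [ 487.4 -167.1   66.1]
```

Request:
step_arm(
  deltas=[
    [[0.002,0.006,0],[0,0,0],-1],
    [[0.002,0.006,0],[0,0,0],-1],
    [[0.002,0.006,0],[0,0,0],-1],
  ],
)

```text
t: 18.35
ee_pos: [488.0, -168.6, 66.1]
orientation: [-3.136, -0.161, 0.005]
ft_force: [-0.1, 3.0, 9.1]
width: 21.3
grasp_force: 30.0
```

```bash
python3 rd.py
```

```text
[0.44 2.71 7.87] [0.44 0.32 0.49] [ 487.9 -168.6   66.1]
```

The load is about 2.1 N at the knob, roughly 10 N at the jaw before easing and 8 N after, which is in range. I ease the lever back to mid travel, release the knob and rise.

Request:
step_arm(
  deltas=[
    [[-0.005,-0.016,0],[0,0,0],-1],
    [[-0.0085,-0.032,0],[0,0,0],-1],
    [[-0.0115,-0.047,0],[0,0,0],-1],
    [[-0.0135,-0.063,0],[0,0,0],-1],
    [[-0.0135,-0.063,0],[0,0,0],-1],
    [[-0.0135,-0.063,0],[0,0,0],0.1],
    [[-0.0135,-0.063,0],[0,0,0],0.3],
    [[-0.0135,-0.063,0],[0,0,0],0.3],
    [[-0.0135,-0.063,0],[0,0,0],0.3],
    [[-0.0135,-0.063,0],[0,0,0],0.3],
  ],
)

```text
t: 19.43
ee_pos: [482.9, -150.9, 65.9]
orientation: [-3.137, -0.161, 0.003]
ft_force: [-0.5, 0.0, -0.5]
width: 51.3
grasp_force: 0.0
```

Request:
step_arm(
  deltas=[
    [[0,0,-0.05],[0,0,0],0.3],
    [[0,0,-0.15],[0,0,0],0.3],
    [[0,0,-0.27],[0,0,0],0.3],
    [[0,0,-0.37],[0,0,0],0.3],
    [[-0.1,0,-0.4],[0,0,0],0.3],
    [[-0.15,0,-0.4],[0,0,0],0.3],
    [[-0.15,0,-0.4],[0,0,0],0.3],
    [[-0.15,0,-0.4],[0,0,0],0.3],
  ],
)

```text
t: 20.1
ee_pos: [438.5, -155.7, 186.5]
orientation: [-3.138, -0.16, -0.0]
ft_force: [-0.2, -0.8, -0.3]
width: 56.9
grasp_force: 0.0
```

```bash
python3 - <<'E'
from h import *
snap('side','s12');snap('top','t12'); o=get_obs(); print(o['t'],o['ee_pos'],o['ft_force'],o['width'],back('t12'))
f=lambda i,x,y,w,h,W,H:cv2.resize(cv2.imread(i)[y:y+h,x:x+w],(W,H),interpolation=cv2.INTER_CUBIC)
cv2.imwrite('pics/c12.png',np.hstack([f('pics/s12.png',235,170,66,100,396,600),f('pics/t12.png',235,155,66,100,396,600)]))
E
```

```text
20.2 [ 439.49752207 -155.7695532   186.20886188] [-0.10595996 -0.33261228  0.06404823] 56.984530797939165 284.9
```

View pics/c12.png

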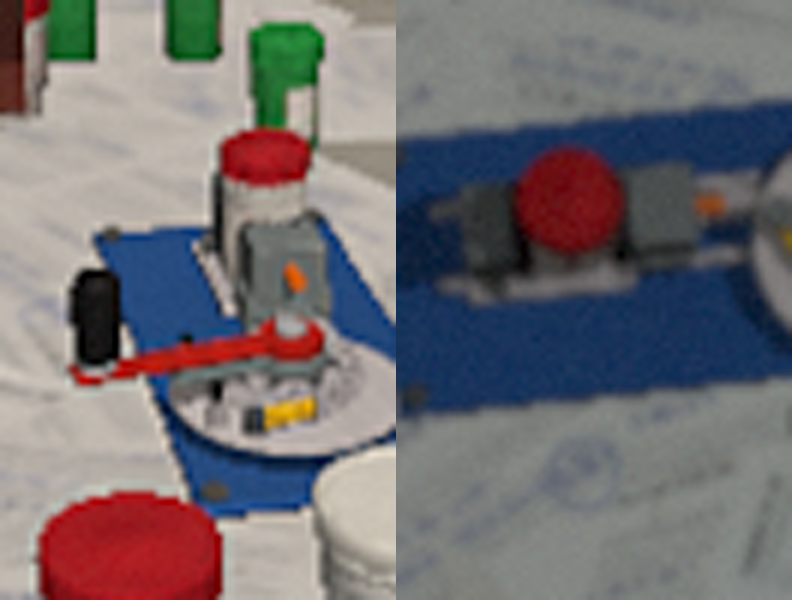

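The vial stands upright between the vee block and the jaw (side crop 265,190; top crop 570,200). The jaw did not fall back when the lever was eased (column 284.9), so it is pressing on the vial, and the robot is clear. Handing in.

```bash
python3 -c "
from workcell import *
print(close_job())"
```

```text
the job is handed in; nothing more can be done
None
```

The vial stands upright in the clamp against the vee block, squeezed one click past contact at an estimated 8 N (from the load at the knob, not measured directly), and the job is handed in at about 20 s; no verdict was shown.

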